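Clamp the jar and unscrew its tight cap

TASK

Push the red-knobbed lever of the bench clamp fully over towards the amber jar, to its stop, so that the jaw holds the jar fast; then unscrew the tight white cap anticlockwise (seen from above) just until its threads are free, and lift it off. Finish while still holding the cap, level and still, a few centimetres straight above the jar's mouth. The jar must stay in the clamp without turning round or being lifted, and the small bottle, the tissue cassette and the label roll near by must be left alone.

Things in the scene. Friction and masses are not known exactly. Their poses are not given: they have to be found in the camera images.
- clamp: Grey bench clamp, fixed. Origin: on the bench below the jar's place. x points from lever to V-block, z up. Plate 195 x 96 x 10 mm (x from -135 to +60). The aluminium V-block on the +x side reaches z = 54 mm; the sliding jaw on the -x side (x from -54 to -31, moves 10 mm to +x) reaches z = 45.
- clamp_lever (a joint): Clamp lever, rad: 0 = open, leaning 0.75 rad back from upright, away from the jar; 1.0 = at its stop, leaning 0.25 rad towards the jar, jar clamped. Hinge axis: the clamp's y axis through point lever_hinge; the knob goes up and over to the clamp's +x. Stiff, about 11 N at the knob; stays where left. Starts at 0 to 0.2.
- lever_hinge (a point): Point on the hinge axis of the lever, in the clamp's middle plane, 104 mm behind the jar's place (clamp -x) and 45 mm above the bench. Axes as the clamp's.
- lever_knob (a point): Centre of the red ball knob, 26 mm across, 80 mm from the hinge, on a 10 mm rod.
- jar: Amber straight-sided jar, loose, 52 mm across, 0.35 kg. Origin: centre of its underside, 10 mm above the bench; z up. Shoulder at z = 78 mm, neck rim at z = 95. A sprung rubber seal in the mouth pushes the cap up with 12 N and rises to z = 104 when it is off. Loose until clamped; clamping pushes it up to 2 mm, on to the clamp's origin.
- jar_mark (a point): Middle of the blue mark on the jar's side, 26 mm from the jar's axis (jar +x) and 56 mm above its underside; shows whether the jar turns.
- cap_center (a point): Centre (on axis, half-way up) of the white ribbed cap, 59 mm across, 24 high, 40 g, z up. Screwed on, it overhangs the jar's side by 3.5 mm, its underside 80 mm above the jar's. Turned anticlockwise from above it rises 3 mm and is free after 1.1 to 1.25 rad from its start; lugs meet a stop after 1.6 to 1.75, so 1.4 rad from the start always frees it. Takes up to 0.5 N m.
- dropper: Small brown dropper bottle with a black bulb, 36 x 35 x 108 mm, a bystander. Origin: centre of its underside.
- block_cassette: Pink tissue cassette with a wax block, 29 x 40 x 12 mm, a bystander. Origin: centre of its underside.
- label_roll: Roll of white labels, 62 mm across, 26 mm high, a bystander. Origin: centre of its underside.
There are look-alikes about, which are no part of the job. What is shaped like the part that bears cap_center but pink is not meant.

How it is judged (in metres and radians):
On the way, in this order (a step that is already met when the one before it is completed fails the run):
1. the lever is at its stop while the cap is still screwed on (value of joint clamp_lever above 0.92 rad and z of cap_center in the frame of jar below 0.094 m), for 0.2 s.
2. the cap is free of the jar while the jar is clamped (value of joint clamp_lever above 0.88 rad and z of cap_center in the frame of jar above 0.112 m and contact force between cap and the fingers above 0.5 N), for 0.1 s.
At the end, for the whole second after the job is handed in: Fingers hold the cap level (0.2 rad), still, within 20 mm of the jar's axis, its underside 106 to 173 mm above the jar's underside (rim: 95), not touching the jar. Lever above 0.88 rad; jar upright (0.1 rad), lifted under 5 mm, its mark within 12 mm of its start (z of cap_center in the frame of jar between 0.118 and 0.185 m and horizontal distance between cap_center and jar below 0.02 m and angle between cap_center's own z axis and vertical below 0.2 rad and contact force between cap and the fingers above 0.5 N and contact force between cap and jar below 0.1 N and linear speed of cap below 0.02 m/s and value of joint clamp_lever above 0.88 rad and angle between jar's own z axis and vertical below 0.1 rad and z of jar in the frame of clamp below 0.015 m and distance of jar_mark from where it was at the start of the episode below 0.012 m); the arm keeps its last pose, push and grip.
It fails at once if the jar is lifted by more than 8 mm or tipped (z of jar in the frame of clamp above 0.018 m or angle between jar's own z axis and vertical above 0.2 rad).
It fails at once if the jar turns round in the clamp (its mark goes more than 15 mm) (distance of jar_mark from where it was at the start of the episode above 0.015 m).
It fails at once if a bystander is moved by more than 15 mm (distance of any of dropper, block_cassette, label_roll from where it was at the start of the episode above 0.015 m).
It also fails if it takes over 50 s, if anything falls off the work surface, if the arm or the gripper's body presses on something with over 40 N, if the wrist force passes 120 N, or if a joint passes its speed limit or range.

ROBOT

A 7-joint arm with a two-finger parallel gripper is mounted at the origin on a cart in front of the work surface, level with it; the furniture and walls round the work are solid. World frame = base frame: x ahead of the robot, y to its left, z up, the work surface at z = 0. Lengths are in mm, angles in rad, forces in N, time in s.
With the tool pointing down it reaches from about 425 to 975 mm from the base axis. Payload 16.7 kg.
Tool frame: the origin (TCP) lies at the very end of the fingers, on their centre line; the grasp point (between the pads) lies 19 mm behind it; y points along the fingers, x is the direction in which the jaws open and shut, and the axes are right-handed (so a half turn about y gives the same grasp; the last joint's range is limited). The gripper opens to 85 mm and grips with 20 to 120 N. Pads are 22 mm wide; open, the fingers measure 114 mm over their backs; the gripper's body (76 mm by 85 mm) begins 54 mm behind the grasp point. The pads swing forward as they close: fully open they stand 13 mm farther back than shut.
Start: joints at [-1.264, 0.426, 0.074, 1.606, -0.034, 1.111, -0.067], TCP at [297.727, 605.751, 231.302] pointing down, gripper open.
Joint ranges: [-2.85, 2.85], [-0.5, 2.14], [-1.23, 1.37], [0.21, 2.46], [-1.02, 4.16], [0.16, 2.05], [-2.73, 2.73]. Speed limits (rad/s): [1.89, 1.89, 2.39, 2.39, 3.01, 3.01, 3.01].

INTERFACE

Orientations are given as a 3x3 rotation matrix whose columns are the frame's x, y, z axes.
In Python, from rig import r, eyes gives the robot as it stands.
- The arm moves only by the tool carry_out, never from a script. Its arguments are lists of equal length, an entry for each row: "offset": the shift along the world's x, y, z in units of 30 mm (1.0 is 30 mm), a list of three; "angular": the turn, a rotation vector about the world's x, y, z in degrees, a list of three; "gripper": the closure, from 0 (fully open) to 1 (shut). A call has 1 to 12 rows; each row is the pose to reach, as a shift and turn from the pose commanded when the call began; what a row does not reach only later rows make up. A row lasts 1/10 s, in which the tool goes at most 50 mm and 8.59 degrees, less where a joint would pass 70% of its speed; a pose out of reach is approached as far as the arm can. A call with a gripper value outside its range is refused whole. The fingers move at their own pace and stop on an object; "grip_force" is the grip in N (left out, the last holds). Time passes only in rows, so rows that repeat a pose let the fingers close. It gives the time, the measured TCP pose, the force and the opening at its end, in the units of the state.
- r.get_obs(): the state, without advancing time (a new reading comes with each control period).
- eyes.capture(name): name is "side" or "top"; returns the picture (420x560x3 uint8, red, green, blue); there is no depth.
- eyes.camera_params(name): a dict with "fx", "fy", "cx", "cy" (pixels), "dist_coeffs" ([k1, k2, p1, p2, k3] as OpenCV has them; the pictures are not rectified), "R" (3x3) and "t" (3): a world point X has camera coordinates R X + t. Camera axes: x right, y down, z forward; pixel columns grow to the right and rows downward; lengths in mm; the calibration is good to about 2 mm. A picture is of the moment at which its call begins. camera_params takes no time and is no camera call.
- r.sign_off(): hands the job in, once; it reports no verdict.
The state is a dict: "time_s": time; "q": joint angles; "dq": joint speeds; "effort": joint torques, N m; "ee_pos": TCP position; "orientation": TCP orientation; "force": force on the tool from outside, world axes, zero at the start; "moment": the same for the moment, N m; "opening": finger opening in mm.
Only numpy, scipy, OpenCV 4.12 (cv2) and the standard library are available. Lean on these libraries where they do the work, as an engineer would, in place of code of your own. Each camera call takes 0.05 s, during which the arm holds its last target.

## Working session

There is one attempt and no reset: what is moved stays moved. The work goes in short steps, Python scripts to look and compute and a tool call to move; the robot and the scene stay as the last step left them, time stands still between calls to the robot, and variables do not carry over. Pictures are saved under pics/ and viewed, and the job is handed in when it is done.

Besides the shell and the picture viewer there is one more tool, called by a JSON object that holds its "name" and its "arguments". carry_out: Moves the arm, as the interface text tells. Its arguments: {"type":"object","properties":{"offset":{"type":"array","items":{"type":"array","items":{"type":"number"}}},"angular":{"type":"array","items":{"type":"array","items":{"type":"number"}}},"gripper":{"type":"array","items":{"type":"number"}},"grip_force":{"type":"number"}},"required":["offset","angular","gripper"]}

```bash
ls; mkdir -p pics; python3 - <<'E'
from rig import r, eyes
import cv2, numpy as np
for n in ("side","top"):
    im=eyes.capture(n); cv2.imwrite(f"pics/{n}0.png",im[:,:,::-1])
    p=eyes.camera_params(n); print(n,{k:np.round(v,4).tolist() for k,v in p.items()})
o=r.get_obs(); print(o['time_s'],np.round(o['ee_pos'],1),np.round(o['orientation'],3).tolist(),o['opening'],o['force'])
E
```

```text
pics
side {'fx': 504.6151, 'fy': 504.6151, 'cx': 288.6848, 'cy': 206.452, 'dist_coeffs': [-0.0231, 0.0, 0.0, 0.0, 0.0], 'R': [[0.9996, -0.0284, -0.0081], [-0.0216, -0.518, -0.8551], [0.0201, 0.8549, -0.5184]], 't': [-545.5113, 45.8951, 941.7254]}
top {'fx': 484.7093, 'fy': 484.7093, 'cx': 281.9372, 'cy': 205.2385, 'dist_coeffs': [-0.058, 0.0, 0.0, 0.0, 0.0], 'R': [[-0.028, -0.9995, 0.0132], [-0.9952, 0.0266, -0.0941], [0.0937, -0.0157, -0.9955]], 't': [-72.8187, 574.1323, 875.5138]}
0.1 [297.6 605.5 230.7] [[0.441, -0.0, -0.897], [0.897, -0.001, 0.441], [-0.001, -1.0, -0.0]] 85.76302476667131 [ 0.28223942 -0.59025095 -1.33962943]
```

View pics/side0.png

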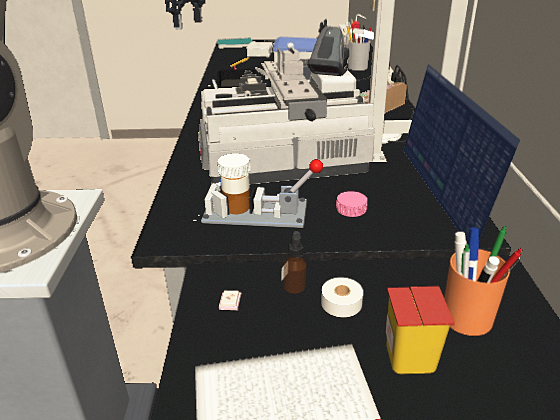

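View pics/top0.png

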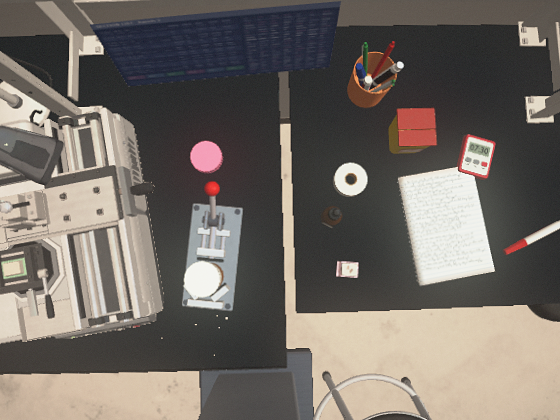

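Side picture: white cap at about (234,165), red knob (317,166) and pink look-alike cap (352,204). Top picture: white cap (205,280), knob (212,188) and pink cap (206,156). Next I'll measure these and check them in crops.

```bash
cat > h.py <<'E'
import cv2, numpy as np
from rig import r, eyes
P={n:eyes.camera_params(n) for n in("side","top")}
def KD(n):
    p=P[n];return np.array([[p['fx'],0,p['cx']],[0,p['fy'],p['cy']],[0,0,1.]]),np.array(p['dist_coeffs'],float),np.array(p['R']),np.array(p['t'])
def ray(n,uv):
    K,D,R,t=KD(n);u=cv2.undistortPoints(np.array([[uv]],float),K,D)[0,0]
    d=R.T@np.array([u[0],u[1],1]);return -R.T@t,d/np.linalg.norm(d)
def plane(n,uv,z):
    c,d=ray(n,uv);return c+d*(z-c[2])/d[2]
def tri(a,b):
    c1,d1=ray("side",a);c2,d2=ray("top",b)
    A=np.array([d1,-d2]).T;s=np.linalg.lstsq(A,c2-c1,rcond=None)[0]
    p,q=c1+s[0]*d1,c2+s[1]*d2;return (p+q)/2,np.linalg.norm(p-q)
def proj(n,X):
    K,D,R,t=KD(n);return cv2.projectPoints(np.array(X,float).reshape(-1,1,3),cv2.Rodrigues(R)[0],t,K,D)[0][:,0]
def blobs(m,mn=20):
    n,l,s,c=cv2.connectedComponentsWithStats(m.astype(np.uint8));return [(np.round(c[i],1).tolist(),s[i].tolist()) for i in range(1,n) if s[i][4]>=mn]
E
python3 - <<'E'
from h import *
for n,c in(("side",(130,245,190,370)),("top",(135,325,160,260))):
    im=cv2.imread(f"pics/{n}0.png");hs=cv2.cvtColor(im,cv2.COLOR_BGR2HSV)
    a=im[c[0]:c[1],c[2]:c[3]];cv2.imwrite(f"pics/{n}0c.png",cv2.resize(a,None,fx=4 if n=="side" else 3.1,fy=4 if n=="side" else 3.1,interpolation=cv2.INTER_CUBIC))
    H,S,V=hs[...,0],hs[...,1],hs[...,2]
    print(n,"red",blobs(((H<6)|(H>174))&(S>190)&(V>90)))
    w=(S<60)&(V>215);w2=np.zeros_like(w);w2[c[0]:c[1],c[2]:c[3]]=w[c[0]:c[1],c[2]:c[3]];print("white",blobs(w2))
E
```

```text
side red [([355.6, 24.9], [352, 22, 8, 6, 36]), ([316.1, 165.7], [310, 159, 13, 14, 137]), ([506.3, 265.7], [491, 248, 31, 35, 256]), ([434.0, 324.0], [423, 324, 23, 1, 23])]
white [([268.0, 136.8], [208, 130, 162, 23, 1782]), ([233.5, 171.9], [217, 153, 33, 41, 937]), ([215.0, 199.9], [205, 182, 22, 36, 312]), ([257.7, 200.5], [254, 187, 10, 28, 178]), ([270.8, 197.4], [263, 194, 16, 6, 67]), ([276.9, 209.8], [274, 202, 6, 16, 74]), ([267.4, 209.8], [262, 208, 11, 4, 30])]
top red [([212.5, 187.4], [206, 182, 13, 13, 113])]
white [([203.0, 230.8], [198, 228, 11, 6, 49]), ([222.8, 232.5], [216, 230, 14, 6, 60]), ([210.1, 251.5], [197, 242, 27, 15, 178]), ([201.3, 279.2], [184, 261, 37, 38, 1029]), ([209.5, 300.1], [187, 287, 41, 21, 283])]
```

```bash
python3 -c "
import cv2
for n in('side','top'): print(cv2.imread(f'pics/{n}0c.png').shape)"
```

```text
(460, 720, 3)
(589, 310, 3)
```

View pics/side0c.png

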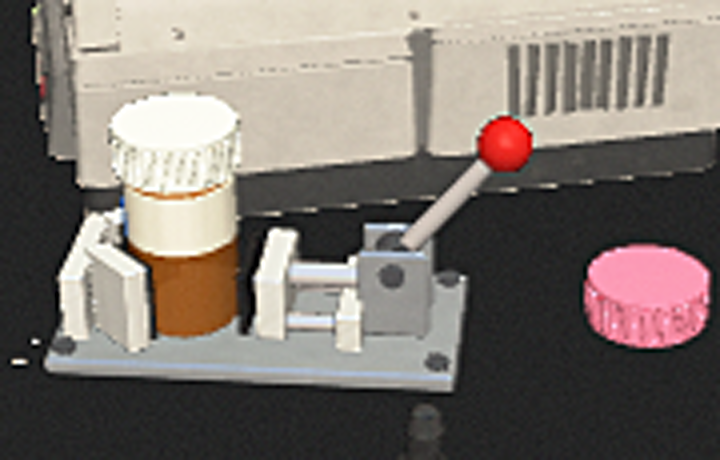

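View pics/top0c.png

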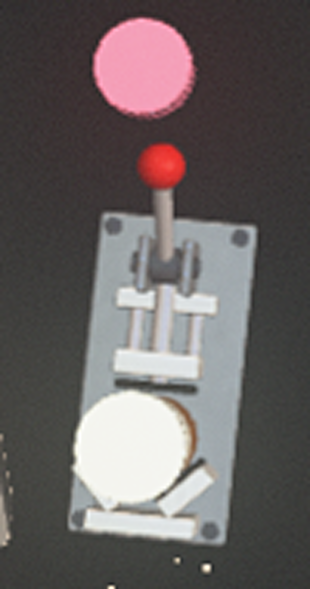

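The choice is clear: the white cap sits on the amber jar in the clamp at side (234,162) / top (203,279). The pink one standing free at top (206,156) is the look-alike. The clamp's +x points towards the robot.

```bash
python3 - <<'E'
from h import *
print("cap top",tri((233.9,162),(203.2,279.2)))
print("knob",tri((316.3,166),(212.3,187.8)))
print("pink top",plane("top",(205.5,156),24))
# clamp plate corners (top crop px -> full)
c=lambda x,y:(160+x/3.1,135+y/3.1)
for q in((103,212),(257,226),(224,545),(68,531)): print("corner",plane("top",c(*q),10).round(1))
cs=lambda x,y:(190+x/4,130+y/4)
for q in((468,277),(455,380),(45,365)): print("side corner",plane("side",cs(*q),10).round(1))
for nm,uv in(("drop",(333,214)),("cass",(347,269)),("roll",(350,179))):print(nm,plane("top",uv,20).round(0))
E
```

```text
cap top (array([445.05651531,  47.81396788, 109.76340634]), np.float64(2.7307749100413665))
knob (array([597.79468939,  30.5338383 , 106.7102132 ]), np.float64(0.6254539788888154))
pink top [669.48525899  53.15111513  24.        ]
corner [581.6  79.6  10. ]
corner [570.5 -14.6  10. ]
corner [378.4   9.4  10. ]
corner [389.1 103.2  10. ]
side corner [584.8  75.6  10. ]
side corner [573.2 -18.   10. ]
side corner [381.7   2.5  10. ]
drop [ 554. -184.   20.]
cass [ 450. -206.   20.]
roll [ 619. -219.   20.]
```

```bash
python3 - <<'E'
from h import *
print("mt near corner",tri((203,112),(158,323)))
print("mt base edge near cap z=0..150",[plane("top",(158,285),z).round(0).tolist() for z in(0,100,150)])
print("crank",tri((309,114),(148,188)))
print("head",tri((325,40),(25,155)))
print("lamp tri2",tri((291,47),(10,95)))
print("TCP proj",proj("side",r.get_obs()['ee_pos']),proj("top",r.get_obs()['ee_pos']))
for y in(150,200,300,400,500): print(y,[proj("side",(x,y,150)).round(0).tolist() for x in(380,450,550)])
im=cv2.imread("pics/side0.png")[0:240,150:430];cv2.imwrite("pics/mt_s.png",cv2.resize(im,None,fx=2.5,fy=2.5,interpolation=cv2.INTER_CUBIC))
im=cv2.imread("pics/top0.png")[80:400,0:260];cv2.imwrite("pics/mt_t.png",cv2.resize(im,None,fx=1.8,fy=1.8,interpolation=cv2.INTER_CUBIC))
E
```

```text
mt near corner (array([386.91381802, 105.64374199, 186.7828042 ]), np.float64(5.742667830938487))
mt base edge near cap z=0..150 [[429.0, 150.0, 0.0], [435.0, 126.0, 100.0], [438.0, 114.0, 150.0]]
crank (array([590.41651809, 123.25756139, 172.13699592]), np.float64(1.3859201391132765))
head (array([628.79861846, 266.19777547, 277.62762115]), np.float64(3.403596260635447))
lamp tri2 (array([629.20646583, 262.64529671, 293.08844433]), np.float64(148.44179989495373))
TCP proj [[188.89815857  30.34405081]] [[-181.21148522  389.87345503]]
150 [[[202.0, 122.0]], [[238.0, 121.0]], [[288.0, 120.0]]]
200 [[[205.0, 113.0]], [[239.0, 112.0]], [[287.0, 111.0]]]
300 [[[210.0, 97.0]], [[242.0, 96.0]], [[286.0, 95.0]]]
400 [[[215.0, 83.0]], [[244.0, 82.0]], [[285.0, 82.0]]]
500 [[[218.0, 71.0]], [[246.0, 70.0]], [[284.0, 70.0]]]
```

View pics/mt_s.png

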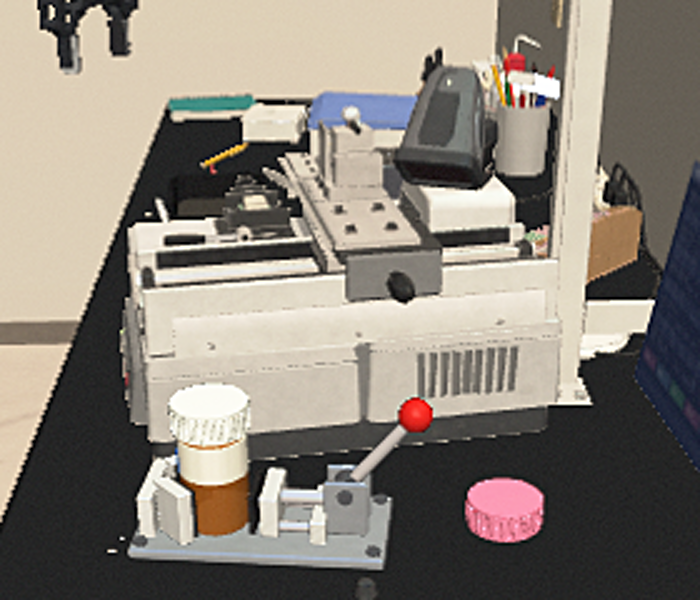

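View pics/mt_t.png

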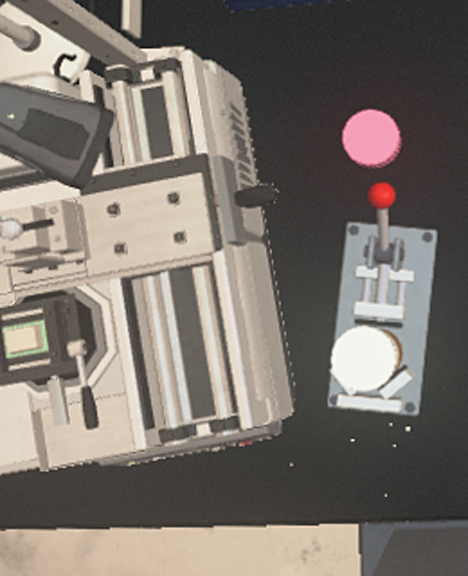

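```bash
python3 - <<'E'
from h import *
for nm,a,b in(("upper near",(208,116),(153,316)),("upper near b",(208,116),(162,311)),("lower near",(210,143),(162,311)),("lower far",(374,124),(133,122)),("upper far",(374,105),(119,111)),("upper far b",(374,105),(133,122))):
    p,e=tri(a,b);print(nm,p.round(0),round(e,1))
print([ (z,plane("side",(210,178),z).round(0).tolist()) for z in (0,)], plane("side",(369,172),0).round(0))
E
```

```text
upper near [395. 116. 175.] 3.8
upper near b [400. 101. 180.] 1.9
lower near [395. 115. 119.] 2.0
lower far [717. 159. 133.] 15.5
upper far [721. 171. 170.] 6.3
upper far b [708. 145. 178.] 22.0
[(0, [377.0, 194.0, 0.0])] [732. 208.   0.]
```

{"name": "carry_out", "arguments": {"offset": [[-0.3, -1.05, 1.2], [-0.6, -2.1, 2.4], [-0.9, -3.15, 3.6], [-1.2, -4.2, 4.7], [-0.3, -5.2, 4.8], [0.7, -6.2, 4.9], [1.6, -7.2, 5], [2.5, -8.2, 5], [3.4, -9.2, 5], [4.4, -10.2, 5], [4.8, -11.5, 5], [5.2, -12.8, 5]], "angular": [[0, 0, -4], [0, 0, -8], [0, 0, -12], [0, 0, -16], [0, 0, -20], [0, 0, -24], [0, 0, -28], [0, 0, -32], [0, 0, -36], [0, 0, -40], [0, 0, -44], [0, 0, -48]], "gripper": [1, 1, 1, 1, 1, 1, 1, 1, 1, 1, 1, 1], "grip_force": 30}}

```text
time_s: 1.3
ee_pos: [454.2, 220.0, 380.9]
orientation: [[0.963, -0.001, -0.27], [0.27, -0.001, 0.963], [-0.001, -1.0, -0.0]]
force: [0.0, -0.7, -0.4]
opening: -0.3
```

{"name": "carry_out", "arguments": {"offset": [[0.9, -0.9, -0.4], [1.8, -1.8, -0.8], [2.7, -2.7, -1.2], [3.6, -3.6, -1.6], [4.5, -4.5, -2.0], [5.4, -5.4, -2.5], [6.3, -6.3, -3.2], [6.3, -6.4, -4.6], [6.3, -6.4, -6.0], [6.3, -6.4, -7.4], [6.3, -6.4, -8.5], [6.3, -6.4, -8.5]], "angular": [[0, 0, -3], [0, 0, -6], [0, 0, -9], [0, 0, -12], [0, 0, -15], [0, 0, -18], [0, 0, -22], [0, 0, -22], [0, 0, -22], [0, 0, -22], [0, 0, -22], [0, 0, -22]], "gripper": [1, 1, 1, 1, 1, 1, 1, 1, 1, 1, 1, 1]}}

```text
time_s: 2.5
ee_pos: [640.0, 29.7, 122.0]
orientation: [[0.994, -0.007, 0.108], [-0.108, -0.002, 0.994], [-0.007, -1.0, -0.002]]
force: [-0.7, 0.8, 0.5]
opening: -0.0
```

```bash
python3 - <<'E'
from h import *
im=eyes.capture("side");cv2.imwrite("pics/s1.png",cv2.resize(im[60:260,180:400,::-1],None,fx=3,fy=3,interpolation=cv2.INTER_CUBIC))
o=r.get_obs();print(o['q'].round(2) if hasattr(o['q'],'round') else o['q'],o['ee_pos'],proj("side",o['ee_pos']))
E
```

```text
[-0.55  0.54  0.55  1.8  -0.35  0.91  0.05] [641.56061798  29.49359181 124.89348654] [[340.45423009 156.82077233]]
```

View pics/s1.png

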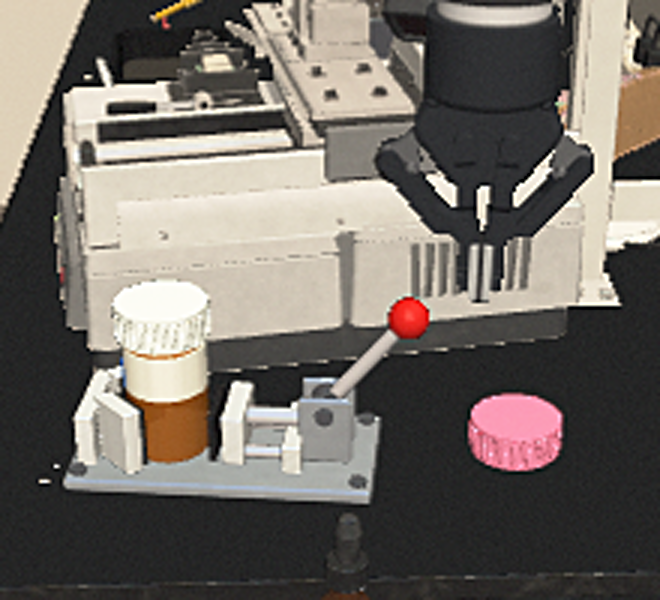

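{"name": "carry_out", "arguments": {"offset": [[0, 0, -0.95], [0, 0, -0.95], [-0.5, 0.03, -0.95], [-0.7, 0.06, -0.9], [-0.9, 0.08, -0.88], [-1.1, 0.1, -0.8], [-1.3, 0.13, -0.7], [-1.5, 0.15, -0.6], [-1.7, 0.18, -0.53], [-1.9, 0.2, -0.5], [-2.1, 0.22, -0.5], [-2.1, 0.22, -0.5]], "angular": [[0, 0, 0], [0, 0, 0], [0, 0, 0], [0, 0, 0], [0, 0, 0], [0, 0, 0], [0, 0, 0], [0, 0, 0], [0, 0, 0], [0, 0, 0], [0, 0, 0], [0, 0, 0]], "gripper": [1, 1, 1, 1, 1, 1, 1, 1, 1, 1, 1, 1]}}

```text
time_s: 3.75
ee_pos: [590.0, 35.5, 119.9]
orientation: [[0.994, 0.022, 0.109], [-0.109, 0.002, 0.994], [0.022, -1.0, 0.004]]
force: [22.1, -7.0, 53.7]
opening: -0.2
```

```bash
python3 - <<'E'
from h import *
im=eyes.capture("side");cv2.imwrite("pics/s2.png",cv2.resize(im[60:260,180:400,::-1],None,fx=3,fy=3,interpolation=cv2.INTER_CUBIC))
o=r.get_obs();print(o['ee_pos'],o['force'])
E
```

```text
[590.007073    35.44884978 119.8670756 ] [22.02861596 -6.65513331 55.08829065]
```

View pics/s2.png

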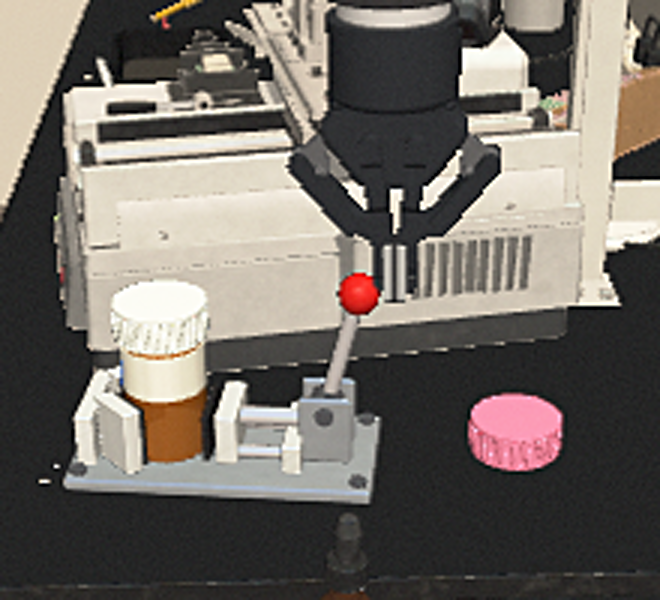

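Side picture: the lever is part-way over (knob at crop (358,293)). The flared back of the finger is riding up on the knob, with 54 N upward. I'll back off, turn the tool a quarter so the flat finger sides push, and try again.

{"name": "carry_out", "arguments": {"offset": [[0.6, 0, 0.2], [1.2, -0.1, 0.2], [1.5, -0.17, 0.2], [1.5, -0.17, 0.2], [1.5, -0.17, 0.2], [1.5, -0.17, 0.2], [1.5, -0.17, 0.2], [1.5, -0.17, 0.2], [1.5, -0.17, 0.2], [1.5, -0.17, 0.2], [1.5, -0.17, 0.2], [1.5, -0.17, 0.2]], "angular": [[0, 0, 0], [0, 0, -8], [0, 0, -16], [0, 0, -24], [0, 0, -32], [0, 0, -40], [0, 0, -48], [0, 0, -56], [0, 0, -64], [0, 0, -72], [0, 0, -80], [0, 0, -88]], "gripper": [1, 1, 1, 1, 1, 1, 1, 1, 1, 1, 1, 1]}}

```text
time_s: 5.0
ee_pos: [625.5, 31.9, 119.2]
orientation: [[-0.078, 0.002, 0.997], [-0.997, 0.002, -0.078], [-0.002, -1.0, 0.002]]
force: [0.8, -0.5, -0.6]
opening: -0.1
```

```bash
python3 - <<'E'
from h import *
ims={}
for n in("side","top"):
    im=eyes.capture(n)[...,::-1];ims[n]=im;hs=cv2.cvtColor(im.copy(),cv2.COLOR_BGR2HSV);H,S,V=cv2.split(hs)
    print(n,blobs(((H<6)|(H>174))&(S>190)&(V>90))[:3])
cv2.imwrite("pics/s3.png",cv2.resize(ims['side'][60:260,180:400],None,fx=3,fy=3,interpolation=cv2.INTER_CUBIC))
cv2.imwrite("pics/t3.png",cv2.resize(ims['top'][120:330,120:300],None,fx=2.8,fy=2.8,interpolation=cv2.INTER_CUBIC))
o=r.get_obs();print(o['ee_pos'],o['force'],o['q'])
E
```

```text
side [([299.5, 157.5], [293, 151, 14, 14, 137]), ([506.2, 265.8], [491, 248, 31, 35, 257]), ([434.0, 324.0], [423, 324, 23, 1, 23])]
top [([209.9, 204.2], [204, 199, 12, 13, 79])]
[625.31233088  31.94500695 118.68422301] [ 0.09383296 -0.03066198 -0.38540745] [-0.81374924  0.66304306  0.94259893  1.85543734 -0.65141004  0.96536702
 -1.22424451]
```

View pics/s3.png

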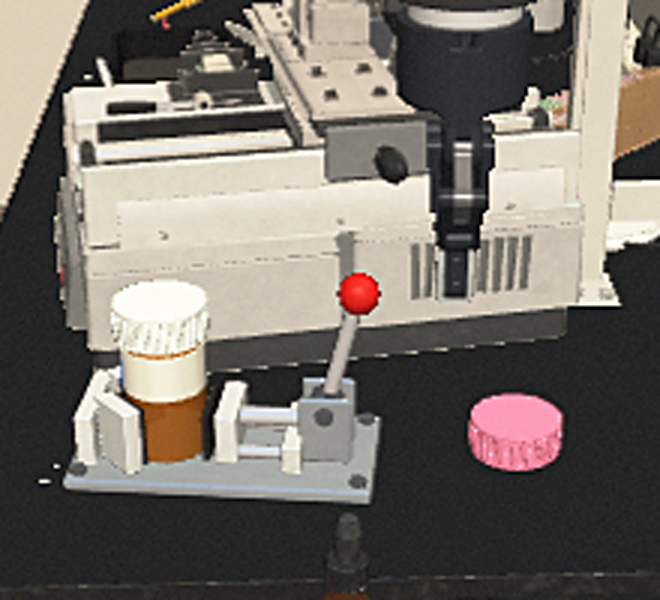

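View pics/t3.png

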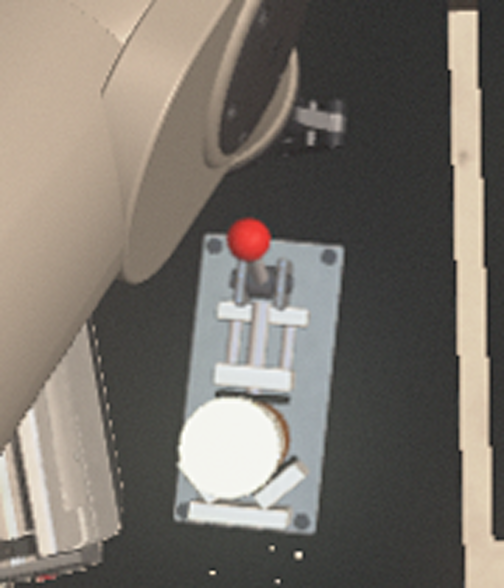

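```bash
python3 - <<'E'
from h import *
print(tri((299.7,157.5),(209.5,204.5)))
E
```

```text
(array([567.56408964,  33.48855882, 123.17459192]), np.float64(0.36258539770463094))
```

{"name": "carry_out", "arguments": {"offset": [[-0.5, 0.04, -0.2], [-0.9, 0.08, -0.2], [-1.1, 0.1, -0.2], [-1.25, 0.12, -0.2], [-1.4, 0.14, -0.18], [-1.55, 0.16, -0.17], [-1.7, 0.18, -0.17], [-1.85, 0.2, -0.17], [-2.0, 0.21, -0.2], [-2.15, 0.22, -0.2], [-2.25, 0.23, -0.2], [-2.25, 0.23, -0.2]], "angular": [[0, 0, 0], [0, 0, 0], [0, 0, 0], [0, 0, 0], [0, 0, 0], [0, 0, 0], [0, 0, 0], [0, 0, 0], [0, 0, 0], [0, 0, 0], [0, 0, 0], [0, 0, 0]], "gripper": [1, 1, 1, 1, 1, 1, 1, 1, 1, 1, 1, 1]}}

```text
time_s: 6.3
ee_pos: [559.5, 38.3, 113.0]
orientation: [[-0.071, 0.005, 0.997], [-0.997, 0.001, -0.071], [-0.001, -1.0, 0.005]]
force: [7.8, -1.3, 4.5]
opening: 0.2
```

```bash
cat > look.py <<'E'
import sys
from h import *
tag=sys.argv[1]
for n,c,f in(("side",(60,260,180,400),3),("top",(120,330,120,300),2.8)):
    im=eyes.capture(n)[...,::-1].copy();H,S,V=cv2.split(cv2.cvtColor(im,cv2.COLOR_BGR2HSV))
    print(n,blobs(((H<6)|(H>174))&(S>190)&(V>90))[:2])
    cv2.imwrite(f"pics/{n[0]}{tag}.png",cv2.resize(im[c[0]:c[1],c[2]:c[3]],None,fx=f,fy=f,interpolation=cv2.INTER_CUBIC))
o=r.get_obs();print(o['time_s'],np.round(o['ee_pos'],1),np.round(o['force'],1),np.round(o['moment'],2),np.round(o['q'],2),o['opening'])
E
python3 look.py 4
```

```text
side [([355.6, 24.9], [352, 22, 8, 6, 35]), ([281.8, 156.0], [276, 150, 13, 13, 134])]
top []
6.4 [559.4  38.3 112.9] [ 7.2 -0.2  4.8] [-0.15 -1.47 -0.  ] [-0.92  0.58  0.98  2.01 -0.63  0.88 -1.23] 0.01780066397373098
```

View pics/s4.png

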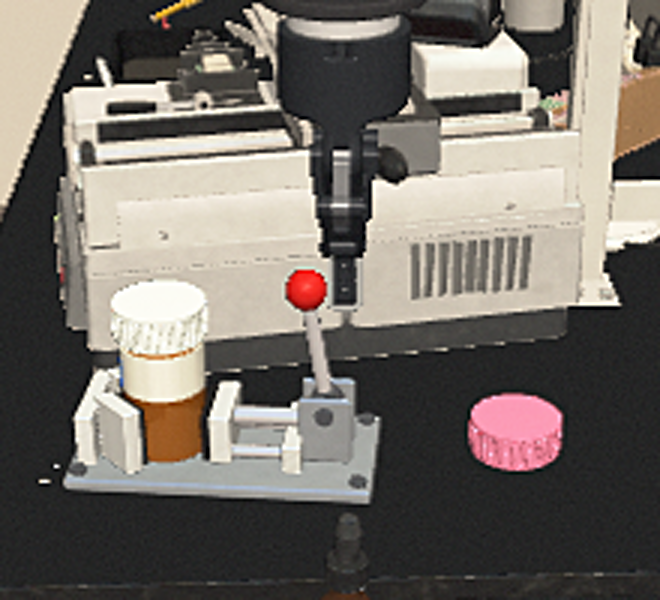

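{"name": "carry_out", "arguments": {"offset": [[-0.1, 0.01, 0], [-0.2, 0.02, 0], [-0.3, 0.03, 0], [-0.38, 0.03, 0], [-0.38, 0.03, 0]], "angular": [[0, 0, 0], [0, 0, 0], [0, 0, 0], [0, 0, 0], [0, 0, 0]], "gripper": [1, 1, 1, 1, 1]}}

```text
time_s: 6.9
ee_pos: [550.8, 39.2, 113.3]
orientation: [[-0.071, 0.01, 0.997], [-0.997, -0.001, -0.071], [-0.0, -1.0, 0.01]]
force: [26.7, -1.3, -12.5]
opening: 0.4
```

{"name": "carry_out", "arguments": {"offset": [[-0.07, 0, 0], [-0.1, 0, 0], [-0.1, 0, 0]], "angular": [[0, 0, 0], [0, 0, 0], [0, 0, 0]], "gripper": [1, 1, 1]}}

```text
time_s: 7.2
ee_pos: [550.4, 39.2, 113.6]
orientation: [[-0.071, 0.015, 0.997], [-0.998, -0.002, -0.071], [0.001, -1.0, 0.015]]
force: [44.9, -3.2, -29.1]
opening: -0.3
```

```bash
python3 look.py 5
```

```text
side [([355.6, 24.9], [352, 22, 8, 6, 35]), ([277.2, 156.8], [271, 150, 13, 14, 129])]
top []
7.3 [550.4  39.2 113.6] [ 43.6  -2.9 -29. ] [-0.48 -9.72 -0.01] [-0.94  0.56  0.99  2.04 -0.62  0.86 -1.23] -0.12462969700340268
```

View pics/s5.png

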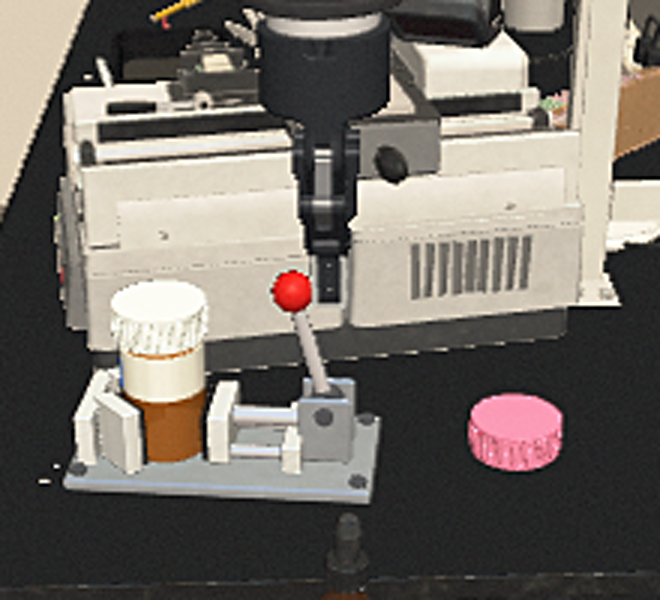

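At a hard stop: the force rose to 45 N with no further travel, and the side view shows the knob at crop (293,291), leaning over with the jaw on the jar. I'll retreat and measure the cap again.

{"name": "carry_out", "arguments": {"offset": [[0.6, 0, 0], [1.5, 0, 0], [2.2, 0, 1.0], [2.2, 0, 2.4], [2.2, 0, 3.8], [2.2, 0, 5.0], [2.2, 0, 5.0]], "angular": [[0, 0, 0], [0, 0, 0], [0, 0, 8], [0, 0, 16], [0, 0, 24], [0, 0, 32], [0, 0, 32]], "gripper": [1, 1, 1, 1, 1, 1, 1]}}

```text
time_s: 8.0
ee_pos: [611.0, 38.3, 266.7]
orientation: [[0.472, 0.007, 0.882], [-0.882, 0.003, 0.472], [0.001, -1.0, 0.007]]
force: [0.8, -0.9, 0.1]
opening: 0.1
```

```bash
python3 look.py 6; python3 - <<'E'
from h import *
E
```

```text
side [([355.8, 24.9], [352, 22, 8, 6, 30]), ([277.8, 156.6], [272, 150, 13, 14, 136])]
top [([210.1, 226.6], [207, 223, 6, 10, 20])]
8.1 [609.1  39.1 262.3] [-0.1  0.7 -1.1] [-0.01  0.01  0.02] [-0.88  0.42  0.96  1.76 -0.38  1.15 -0.9 ] -0.5084949049704771
```

View pics/s6.png

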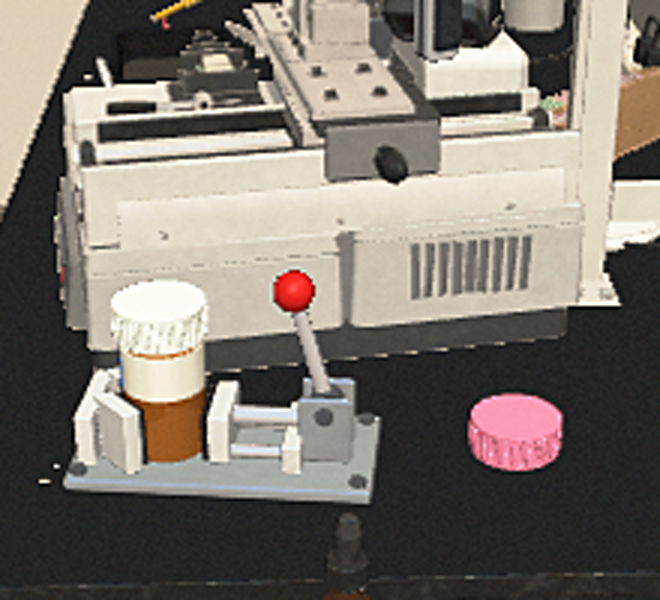

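View pics/t6.png

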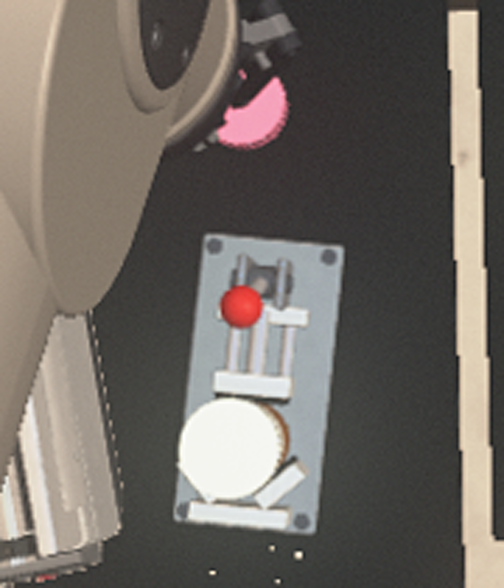

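```bash
python3 - <<'E'
from h import *
X=plane("top",(202.7,280.4),114);print("top->",X.round(1))
a=np.linspace(0,2*np.pi,200)
for C in ((X[0],X[1]),(444,46.5),(443,44.5)):
  for z in(114,):
    c=np.c_[C[0]+29.5*np.cos(a),C[1]+29.5*np.sin(a),np.full(200,z)]
    s=proj("side",c);t=proj("top",c)
    print(np.round(C,1),"side crop",((s.min(0)-[180,60])*3).round(0),((s.max(0)-[180,60])*3).round(0),"top crop",((t.min(0)-[120,120])*2.8).round(0),((t.max(0)-[120,120])*2.8).round(0))
print("knob",tri((277.8,156.6),(120+242/2.8,120+306/2.8)))
E
python3 - <<'E'
import cv2
a=cv2.imread("pics/s6.png")[260:370,90:240];cv2.imwrite("pics/s6z.png",cv2.resize(a,None,fx=4,fy=4))
E
```

```text
top-> [442.   47.9 114. ]
[442.   47.9] side crop [106. 279.] [202. 321.] top crop [182. 399.] [281. 499.]
[444.   46.5] side crop [109. 280.] [205. 322.] top crop [184. 396.] [284. 496.]
[443.   44.5] side crop [107. 282.] [203. 324.] top crop [188. 397.] [287. 497.]
knob (array([527.11912866,  39.20764981, 123.07314242]), np.float64(1.6727007694346037))
```

View pics/s6z.png

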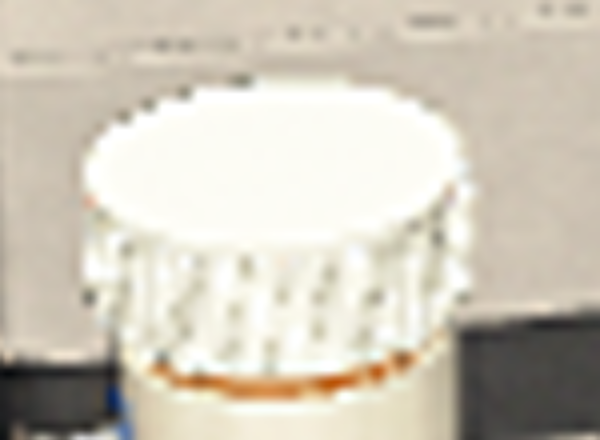

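{"name": "carry_out", "arguments": {"offset": [[-1.1, 0.06, 0], [-2.2, 0.12, 0], [-3.3, 0.18, 0], [-4.4, 0.24, -0.5], [-5.48, 0.29, -1.0], [-5.48, 0.29, -2.0], [-5.48, 0.29, -2.0], [-5.48, 0.29, -2.0]], "angular": [[0, 0, 4], [0, 0, 8], [0, 0, 14], [0, 0, 22], [0, 0, 22], [0, 0, 22], [0, 0, 22], [0, 0, 22]], "gripper": [0, 0, 0, 0, 0, 0, 0, 0]}}

```text
time_s: 8.9
ee_pos: [444.4, 47.4, 201.3]
orientation: [[0.764, -0.001, 0.646], [-0.646, -0.002, 0.764], [0.001, -1.0, -0.003]]
force: [-0.0, -0.5, -0.5]
opening: 85.2
```

```bash
python3 look.py 7
```

```text
side [([355.6, 25.0], [352, 22, 8, 6, 34]), ([277.8, 156.6], [272, 150, 13, 14, 137])]
top [([207.7, 228.1], [201, 223, 12, 12, 74])]
9.0 [445.3  47.4 201.8] [-0.1  0.9 -0. ] [ 0.02  0.02 -0.03] [-1.16  0.1   0.99  2.17 -0.1   0.92 -0.82] 85.26615149100134
```

View pics/s7.png

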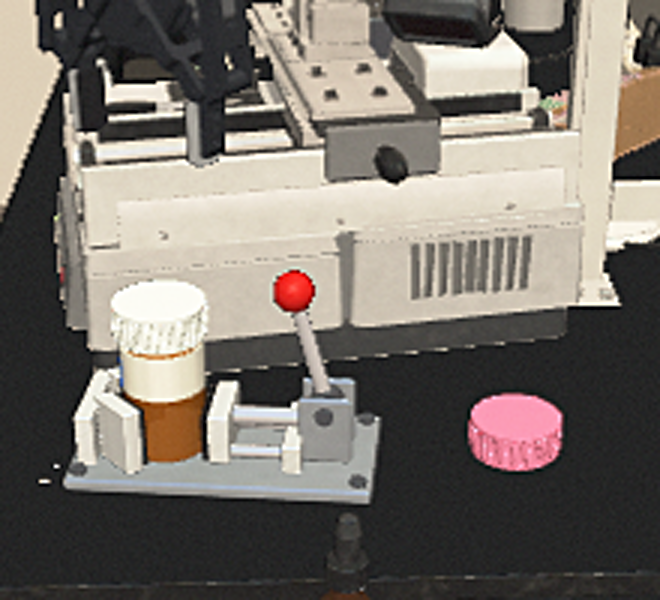

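View pics/t7.png

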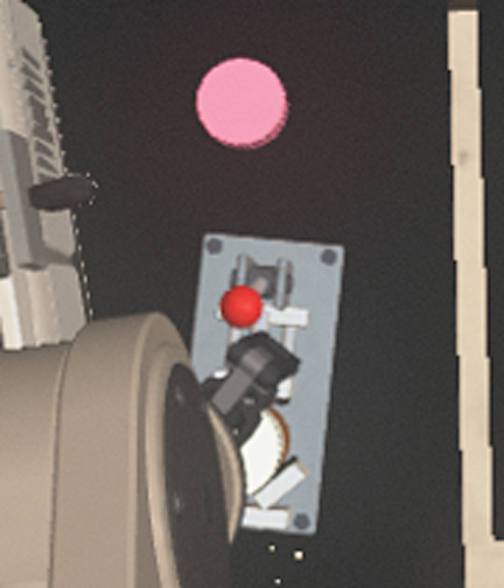

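{"name": "carry_out", "arguments": {"offset": [[0, 0.01, -1], [0, 0.01, -2], [0, 0.01, -2.5], [0, 0.01, -2.5]], "angular": [[0, 0, 0], [0, 0, 0], [0, 0, 0], [0, 0, 0]], "gripper": [0, 0, 0, 0]}}

```text
time_s: 9.4
ee_pos: [444.1, 47.3, 125.1]
orientation: [[0.764, -0.003, 0.646], [-0.646, -0.003, 0.764], [0.0, -1.0, -0.004]]
force: [0.8, -0.9, 0.6]
opening: 84.9
```

```bash
python3 look.py 8
```

```text
side [([355.5, 25.1], [352, 22, 8, 6, 32]), ([277.8, 156.7], [272, 150, 13, 14, 136])]
top [([207.0, 228.5], [201, 222, 12, 14, 97])]
9.5 [445.1  47.6 126.9] [-0.2  0.4 -0.4] [0.02 0.01 0.02] [-1.03  0.28  0.91  2.24 -0.32  0.76 -0.61] 84.9241058198439
```

View pics/s8.png

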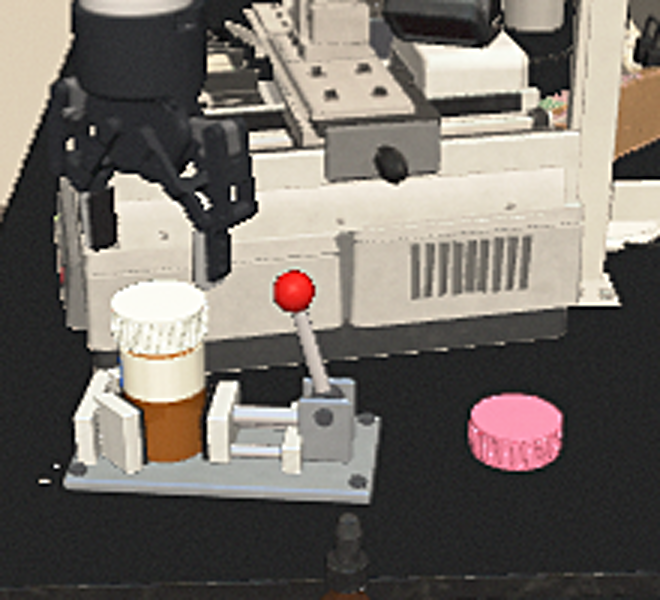

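{"name": "carry_out", "arguments": {"offset": [[0, 0, -0.7], [0, 0, -1.4], [0, 0, -1.6], [0, 0, -1.6], [0, 0, -1.6]], "angular": [[0, 0, 0], [0, 0, 0], [0, 0, 0], [0, 0, 0], [0, 0, 0]], "gripper": [0, 0, 0, 0, 0]}}

```text
time_s: 10.0
ee_pos: [445.1, 48.1, 79.4]
orientation: [[0.764, 0.001, 0.645], [-0.645, 0.001, 0.764], [0.0, -1.0, 0.001]]
force: [1.5, -0.5, -0.0]
opening: 85.2
```

```bash
python3 look.py 9
```

```text
side [([355.6, 25.0], [352, 22, 8, 6, 34]), ([277.8, 156.6], [272, 150, 13, 14, 137])]
top [([206.8, 228.4], [201, 223, 12, 13, 94])]
10.1 [445.1  48.3  79.3] [-0.3 -0.1  1.1] [-0.04  0.06 -0.06] [-0.92  0.37  0.81  2.27 -0.45  0.66 -0.49] 85.41246654521355
```

View pics/s9.png

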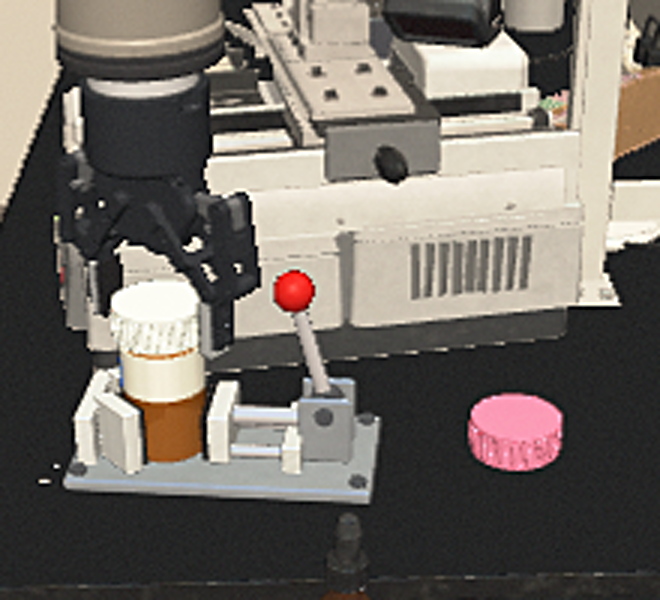

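{"name": "carry_out", "arguments": {"offset": [[0, 0, 0], [0, 0, 0], [0, 0, 0], [0, 0, 0], [0, 0, 0], [0, 0, 0]], "angular": [[0, 0, 0], [0, 0, 0], [0, 0, 0], [0, 0, 0], [0, 0, 0], [0, 0, 0]], "gripper": [1, 1, 1, 1, 1, 1], "grip_force": 25}}

```text
time_s: 10.7
ee_pos: [444.4, 48.5, 78.6]
orientation: [[0.764, -0.0, 0.645], [-0.645, 0.001, 0.764], [-0.001, -1.0, 0.001]]
force: [-3.1, 2.7, 9.7]
opening: 59.1
```

```bash
python3 look.py 10
```

```text
side [([355.7, 24.9], [352, 22, 8, 6, 35]), ([277.8, 156.6], [272, 150, 13, 14, 137])]
top [([206.9, 228.2], [202, 222, 11, 14, 91])]
10.8 [444.5  48.5  78.7] [-3.3  2.5 10.3] [0.58 0.7  0.03] [-0.92  0.38  0.81  2.27 -0.45  0.66 -0.49] 58.95032726613694
```

View pics/s10.png

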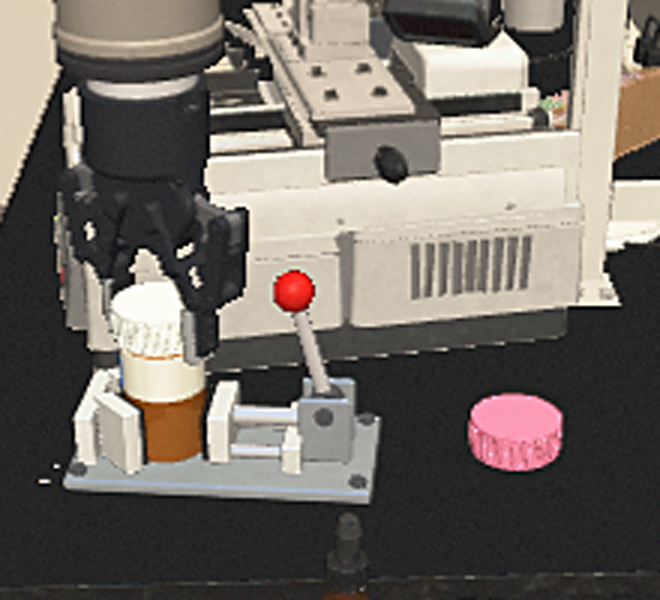

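{"name": "carry_out", "arguments": {"offset": [[0, 0, 0], [0, 0, 0], [0, 0, 0], [0, 0, 0.01], [0, 0, 0.015], [0, 0, 0.02], [0, 0, 0.03], [0, 0, 0.03]], "angular": [[0, 0, 0], [0, 0, 0], [0, 0, 4], [0, 0, 8], [0, 0, 12], [0, 0, 16], [0, 0, 20], [0, 0, 20]], "gripper": [1, 1, 1, 1, 1, 1, 1, 1], "grip_force": 80}}

```text
time_s: 11.6
ee_pos: [445.4, 48.3, 79.8]
orientation: [[0.94, 0.002, 0.342], [-0.342, 0.001, 0.94], [0.001, -1.0, 0.001]]
force: [1.5, -0.0, 5.5]
opening: 57.6
```

```bash
python3 look.py 11
```

```text
side [([355.6, 25.0], [352, 22, 8, 6, 34]), ([277.8, 156.6], [272, 150, 13, 14, 137])]
top [([207.1, 228.3], [201, 222, 12, 14, 90])]
11.7 [445.3  48.2  79.8] [2.6 0.6 6.1] [ 0.22 -0.14  0.09] [-0.85  0.35  0.71  2.26 -0.38  0.64 -0.21] 57.28614283351431
```

View pics/s11.png

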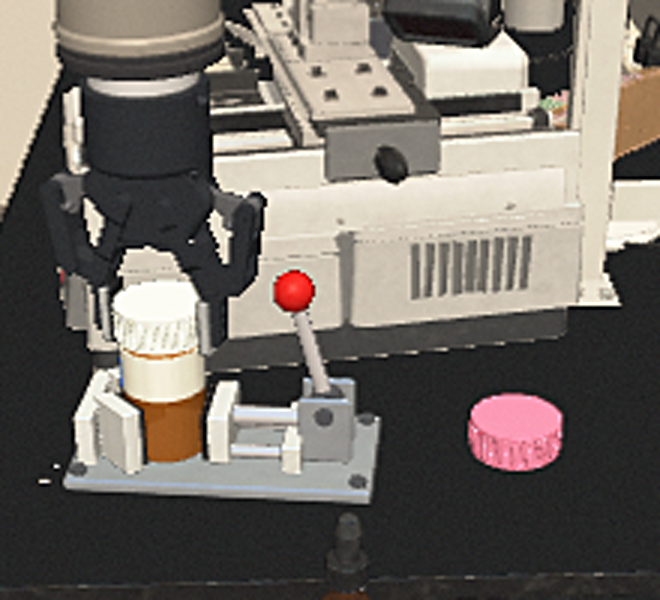

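{"name": "carry_out", "arguments": {"offset": [[0, 0, 0.01], [0, 0, 0.02], [0, 0, 0.03], [0, 0, 0.03], [0, 0, 0.04]], "angular": [[0, 0, 5], [0, 0, 10], [0, 0, 15], [0, 0, 20], [0, 0, 25]], "gripper": [1, 1, 1, 1, 1]}}

```text
time_s: 12.2
ee_pos: [445.3, 48.4, 80.9]
orientation: [[0.996, 0.002, -0.088], [0.088, 0.001, 0.996], [0.002, -1.0, 0.0]]
force: [2.7, 0.8, 1.6]
opening: 57.4
```

```bash
python3 look.py 12;python3 - <<'E'
import cv2,numpy as np
f=lambda n:cv2.resize(cv2.imread(f"pics/{n}.png")[260:400,80:240],None,fx=2.4,fy=2.4)
cv2.imwrite("pics/cmp12.png",np.hstack([f("s10"),f("s12")]))
E
```

```text
side [([355.6, 25.0], [352, 22, 8, 6, 35]), ([277.8, 156.6], [272, 150, 13, 14, 137])]
top [([207.5, 228.4], [202, 222, 11, 14, 79])]
12.3 [445.1  48.2  80.8] [1.9 1.7 3.1] [ 0.23 -0.3   0.14] [-0.76  0.32  0.6   2.26 -0.3   0.64  0.14] 57.420235901403366
```

View pics/cmp12.png

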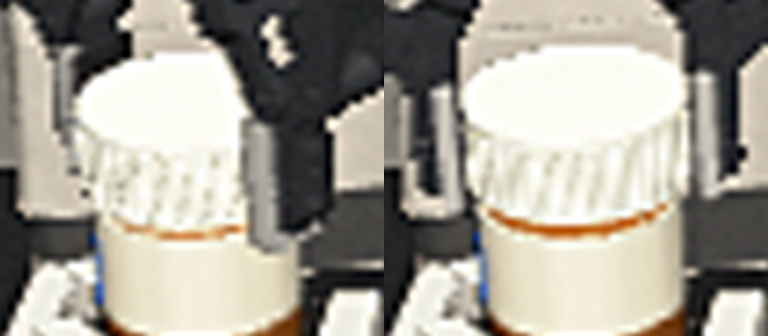

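The cap is rising (the amber gap under it has grown) and the blue mark hasn't moved. I'll keep going to 80° in total.

{"name": "carry_out", "arguments": {"offset": [[0, 0, 0.01], [0, 0, 0.02], [0, 0, 0.03], [0, 0, 0.04], [0, 0, 0.05], [0, 0, 0.05], [0, 0, 0.05], [0, 0, 0.05]], "angular": [[0, 0, 5], [0, 0, 10], [0, 0, 15], [0, 0, 20], [0, 0, 25], [0, 0, 30], [0, 0, 35], [0, 0, 35]], "gripper": [1, 1, 1, 1, 1, 1, 1, 1]}}

```text
time_s: 13.1
ee_pos: [444.7, 48.0, 82.2]
orientation: [[0.768, 0.0, -0.641], [0.641, 0.0, 0.768], [0.0, -1.0, -0.0]]
force: [0.0, -0.0, 6.4]
opening: 57.9
```

```bash
python3 look.py 13
```

```text
side [([355.6, 25.0], [352, 22, 8, 6, 34]), ([277.8, 156.6], [272, 150, 13, 14, 137])]
top [([207.1, 228.1], [201, 222, 12, 14, 83])]
13.2 [444.6  48.   82.2] [0.4 0.4 6.7] [0.01 0.07 0.01] [-0.64  0.29  0.45  2.25 -0.21  0.63  0.66] 57.809930472565135
```

View pics/s13.png

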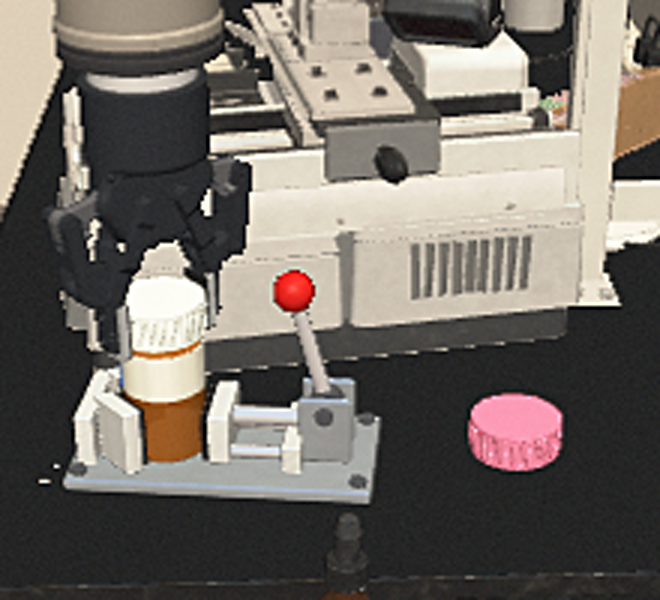

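The turn is 1.40 rad, the moment has vanished and the seal pushes up. I'll lift gently and check.

{"name": "carry_out", "arguments": {"offset": [[0, 0, 0.05], [0, 0, 0.1], [0, 0, 0.15], [0, 0, 0.2], [0, 0, 0.2]], "angular": [[0, 0, 0], [0, 0, 0], [0, 0, 0], [0, 0, 0], [0, 0, 0]], "gripper": [1, 1, 1, 1, 1]}}

```text
time_s: 13.7
ee_pos: [444.4, 48.1, 88.0]
orientation: [[0.768, -0.0, -0.64], [0.64, 0.0, 0.768], [-0.0, -1.0, 0.0]]
force: [-0.0, -0.2, -0.3]
opening: 57.9
```

{"name": "carry_out", "arguments": {"offset": [[0, 0, 0.2], [0, 0, 0.5], [0, 0, 0.8], [0, 0, 1.1], [0, 0, 1.4], [0, 0, 1.6], [0, 0, 1.6], [0, 0, 1.6], [0, 0, 1.6], [0, 0, 1.6]], "angular": [[0, 0, 0], [0, 0, 0], [0, 0, 0], [0, 0, 0], [0, 0, 0], [0, 0, 0], [0, 0, 0], [0, 0, 0], [0, 0, 0], [0, 0, 0]], "gripper": [1, 1, 1, 1, 1, 1, 1, 1, 1, 1]}}

```text
time_s: 14.7
ee_pos: [444.2, 48.0, 135.6]
orientation: [[0.768, -0.001, -0.64], [0.64, -0.0, 0.768], [-0.001, -1.0, 0.0]]
force: [-0.1, -0.5, -0.7]
opening: 57.6
```

```bash
python3 look.py 14
```

```text
side [([355.6, 24.9], [352, 22, 8, 6, 35]), ([277.8, 156.6], [272, 150, 13, 14, 137])]
top [([207.7, 228.0], [202, 223, 11, 12, 70])]
14.8 [444.3  48.  135.6] [ 0.3 -0.6 -0.4] [-0.03 -0.03  0.  ] [-0.69  0.19  0.49  2.22 -0.13  0.76  0.58] 57.66485943804141
```

View pics/s14.png

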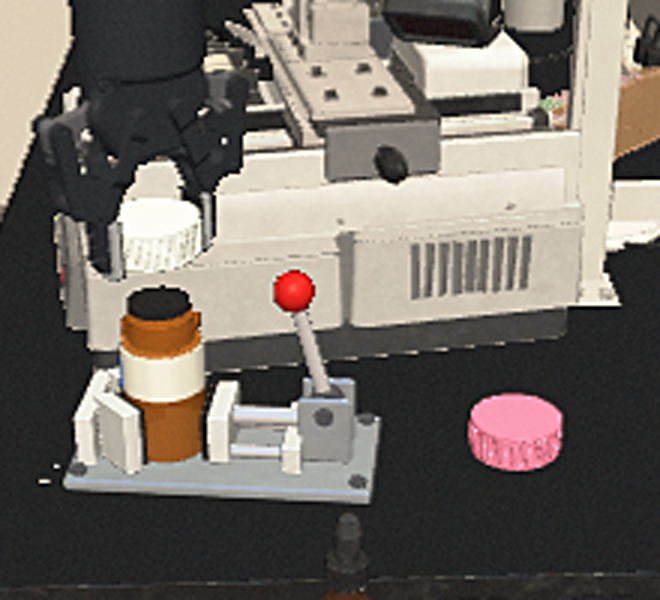

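View pics/t14.png

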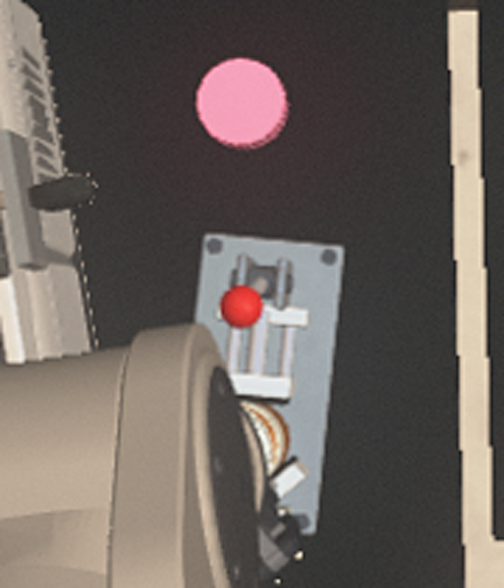

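Side picture: the cap is held level at crop (160,235), directly above the jar's open mouth (160,303). The lever knob is unchanged at (293,291) and the blue mark is still at (122,380). Handing in.

```bash
python3 -c "
from rig import r
print(r.sign_off())"
```

```text
the job is handed in; nothing more can be done
None
```

I pushed the lever to its stop, unscrewed the white cap 1.40 rad anticlockwise and lifted it off. The job was handed in at about 15 s with the cap still held over the jar; no verdict was reported.

- **Lever:** the first push, with the flared back of the finger, rode up on the knob with about 54 N upward and got only part-way. I backed off, turned the tool a quarter and pushed again with the flat finger sides. It then met a hard stop: the force rose to about 45 N with no further travel, and the knob measured at (527, 39, 123) mm, as expected at the stop.
- **Cap:** the grip was 80 N at about 58 mm opening. By the end of the turn the wrist moment was near zero. During the first 6 mm of lift the vertical force fell from about 6 N to about 0, which I took to mean the threads were free.
- **Last checks:**
  - The cap is level and still, about 57 mm above its screwed-on height, which puts its centre about 149 mm above the jar's underside.
  - By the tool position it is within a few millimetres of the jar's axis.
  - The jar is upright, and the lever knob and blue mark have not shifted in the side view.
  - I sent the arm nowhere near the bystanders, but I did not measure their positions again.
- **Disagreement:** the two views differed by 2–4 mm on the clamp and cap position. I used values between them, and the small sideways force when the fingers closed agreed with that.

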